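# Centre the egg cup on its serving stand

### The arm

A 6-joint arm with a two-finger parallel gripper is mounted at the origin on a cart in front of the work surface, level with it; the furniture and walls round the work are solid. World frame = base frame: x ahead of the robot, y to its left, z up, the work surface at z = 0. Lengths are in mm, angles in rad, forces in N, time in s.
With the tool pointing down it reaches from about 425 to 1125 mm from the base axis. Payload 14.9 kg.
Tool frame: the origin (TCP) lies at the very end of the fingers, on their centre line; the grasp point (between the pads) lies 19 mm behind it; x points along the fingers, y is the direction in which the jaws open and shut, and the axes are right-handed (so a half turn about x gives the same grasp; the last joint's range is limited). The gripper opens to 91 mm and grips with 3 to 60 N. Pads are 32 mm wide; open, the fingers measure 118 mm over their backs; the gripper's body (76 mm by 178 mm) begins 60 mm behind the grasp point.
Start: joints at [1.315, 0.379, 1.734, -0, 1.028, -0.033], TCP at [154.679, 682.709, 213.932] pointing down, gripper open.
Joint ranges: [-2.77, 2.77], [-0.74, 2.19], [0, 2.66], [-1.06, 4.2], [0.31, 2.87], [-3.08, 3.08]. Speed limits (rad/s): [1.89, 1.89, 2.39, 3.14, 3.14, 3.14].

### API

Orientations are given as a unit quaternion [w, x, y, z].
In Python, from rig import r, eyes, ticket, models gives the robot as it stands.
- The arm moves only by the shell command python3 -m crank 'ROWS' [FORCE]. ROWS is JSON, a list of rows, each a list of 3 entries, a list of its own where there are three numbers: the closure in counts, from 0 (fully open) to 255 (shut), then the shift along the tool's x, y, z in m, then the turn about the tool's x in degrees. In form: [[gripper, [tx, ty, tz], spin], ...]. A call has 1 to 12 rows; each row shifts and turns the commanded pose from where the row before left it, along the tool's axes as they then stand; what a row does not reach is not made up. A row lasts 1/12 s, in which the tool goes at most 41.7 mm and 7.16 degrees, less where a joint would pass 70% of its speed; a pose out of reach is approached as far as the arm can. A call is refused whole if a number of a shift passes 0.0417 or a number of a turn 7.16, either way. A call with a gripper value outside its range is refused whole. The fingers move at their own pace and stop on an object; FORCE is the grip in N (left out, the last holds). Time passes only in rows, so rows that do not move let the fingers close. It gives the time, the measured TCP pose, the force and the opening at its end, in the units of the state.
- r.get_obs(): the state, without advancing time (a new reading comes with each control period).
- eyes.get_image(name): name is "side" or "top"; returns the picture (384x512x3 uint8, red, green, blue); there is no depth.
- eyes.calibration(name): a dict with "fx", "fy", "cx", "cy" (pixels), "rvec" (rotation vector, rad) and "tvec" (3), from world to camera coordinates, as OpenCV has them. Camera axes: x right, y down, z forward; pixel columns grow to the right and rows downward; lengths in mm; the calibration is good to about 2 mm. A picture is of the moment at which its call begins. calibration takes no time and is no camera call.
- ticket.finish_job(): hands the job in, once; it reports no verdict.
Trained networks look in the newest picture that a camera, given by its name, has taken for a name from the list of things; names that differ only in an ending like _2 or _b are one class to them, and where a whole thing is asked for, a point or a joint stands for the part that bears it (a point fixed in the world has none). Each returns a list of dicts, best first, with "conf" (0 to 1); they miss things now and then, are a little off and sometimes report something else, mostly with a low value. They report only what shows in the picture. A call takes as long as a camera call. They do not tell look-alikes from the thing itself.
- models.look_for(camera, query): "rect" ([centre column, centre row, width, height] in pixels, round what is visible of it).
- models.outline_of(camera, query): "mask" (384x512 bool, what is visible of it) and "rect" ([centre column, centre row, width, height] in pixels, round what is visible of it).
- models.tip_of(camera, query): "centre" ([column, row] in pixels: a listed point, or the origin of a listed thing).
The state is a dict: "t": time; "joint_pos": joint angles; "joint_velocities": joint speeds; "effort": joint torques, N m; "position": TCP position; "tcp_rot": TCP orientation; "ft_force": force on the tool from outside, world axes, zero at the start; "wrist_torque": the same for the moment, N m; "gripper_width": finger opening in mm.
Only numpy, scipy, OpenCV 4.12 (cv2) and the standard library are available. Lean on these libraries where they do the work, as an engineer would, in place of code of your own. Each camera call takes 0.05 s, during which the arm holds its last target.

### The job

The egg cup with the boiled egg has been set down too near the edge of its small round wooden serving stand, and could easily fall off. Using only the fingertips or the outside of the fingers, nudge it gently, low on its foot, until it stands upright in the middle of the stand with its foot inside the inlaid ring. Do not grip, lift or topple it, and leave the stand and the other things where they are.

Things in the scene. Friction and masses are not known exactly. Their poses are not given: they have to be found in the camera images.
- egg_cup: White egg cup with a brown egg fixed in it, one piece, 66 mm tall, 0.07 to 0.14 kg, loose: foot an upright drum 44 mm diameter and 12 mm high (its widest part), a thin waist 18 mm in diameter at 20 mm, a bowl 38 mm in diameter from 34 to 42 mm, the egg above it. Origin: centre of the foot's underside; z up. It slides on the stand when pushed low on its foot and tends to topple when pushed at the egg.
- stand: Small round dark wooden stand, 84 mm diameter, 30 mm high, flat top without a rim, 0.5 kg, loose on the worktop (rubber foot). A pale ring inlaid in its top, 55 mm inner diameter, marks the middle. Origin: centre of its underside; z up, so its top is 30 mm above the origin. The egg cup stands on it, 16 to 21 mm off the middle, in any direction.
- filter_basket: Steel filter basket, 67 mm diameter, 25 mm high, loose on the worktop near the stand; stays where it is. Origin: centre of its underside.
- spoon: Coffee spoon, 22 x 128 x 7 mm, lying on the worktop on the robot's side of the stand, length along its y; stays where it is. Origin: centre of its underside.
- tamper: Coffee tamper, dark wooden handle on a steel base, 58 mm diameter, 90 mm tall, loose, behind the stand; stays where it is. Origin: centre of its underside.
- shot_glass: Small clear glass, 49 mm diameter, 58 mm tall, loose, behind the stand to the left; stays where it is. Origin: centre of its underside.
Things that resemble listed ones, but are neither listed nor needed, are in the scene too. What is shaped like the egg_cup but red is not meant.

How it is judged:
By the outcome, as a careful person would: the job done as asked, in the order asked, and still so for the second after the job is handed in, with the robot touching nothing.
It also fails if it takes over 42 s, if anything falls off the work surface, if the arm or the gripper's body presses on something with over 40 N, if the wrist force passes 120 N, or if a joint passes its speed limit or range.

## Working session

There is one attempt and no reset: what is moved stays moved. The work goes in short steps, Python scripts to look and compute and a shell command to move; the robot and the scene stay as the last step left them, time stands still between calls to the robot, and variables do not carry over. Pictures are saved under pics/ and viewed, and the job is handed in when it is done.

```bash
ls; mkdir -p pics; python3 - <<'E'
from rig import r,eyes,ticket,models
import cv2
print(r.get_obs())
for n in("top","side"):
    im=eyes.get_image(n); cv2.imwrite(f"pics/{n}0.png",im[:,:,::-1]); print(n,eyes.calibration(n))
    for q in("egg_cup","stand","filter_basket","tamper","shot_glass","spoon"):
        print(q,[(d["rect"],round(d["conf"],2)) for d in models.look_for(n,q)][:3])
print(r.get_obs()["t"])
E
```

```text
pics
{'t': 0.0, 'joint_pos': array([ 1.31472604e+00,  3.79404571e-01,  1.73479259e+00,  1.02836099e-05,
        1.02852977e+00, -3.32935781e-02]), 'joint_velocities': array([-0.0002989 ,  0.00078218, -0.00010575,  0.00132099,  0.00039259,
       -0.00110694]), 'effort': array([ 3.41782776e-03, -7.63702297e+01, -4.34392977e+01,  6.51039742e-02,
        4.22240084e-02, -7.85387192e-05]), 'position': array([154.55124788, 682.30213625, 213.28520667]), 'tcp_rot': array([ 0.70266343,  0.07820615,  0.70278523, -0.07899893]), 'ft_force': array([0.06881513, 0.45328251, 0.15173592]), 'wrist_torque': array([-0.00184572,  0.00160866, -0.0150374 ]), 'gripper_width': 91.05739629114412}
top {'fx': 462.78443542224346, 'fy': 462.78443542224346, 'cx': 257.6374769375297, 'cy': 187.20780888515674, 'rvec': array([ 2.14245806, -2.08424603,  0.21980624]), 'tvec': array([258.92258364, 543.58963646, 901.23284275])}
egg_cup [([168.8, 187.9, 20.5, 16.7], 0.68), ([209.0, 213.1, 20.6, 24.0], 0.6), ([260.6, 219.8, 18.5, 16.8], 0.57)]
stand [([212.2, 222.1, 41.9, 42.6], 0.96)]
filter_basket [([339.7, 251.9, 34.2, 29.2], 0.78)]
tamper [([288.6, 122.5, 24.1, 33.7], 0.71)]
shot_glass [([189.2, 123.3, 23.9, 24.7], 0.83)]
spoon [([253.7, 289.8, 58.7, 11.7], 0.65)]
side {'fx': 418.3920624062381, 'fy': 418.3920624062381, 'cx': 254.69118159659772, 'cy': 181.7415750717086, 'rvec': array([ 0.1526019 ,  2.86047369, -1.15501775]), 'tvec': array([ 496.61332095, -182.65851938, 1294.85233648])}
egg_cup [([280.9, 218.9, 22.2, 25.6], 0.83), ([261.1, 263.7, 17.9, 25.2], 0.76), ([277.6, 191.2, 18.6, 20.8], 0.64)]
stand [([285.0, 225.8, 33.6, 29.2], 0.92)]
filter_basket [([290.5, 146.9, 18.2, 20.1], 0.62)]
tamper [([191.1, 178.6, 25.7, 39.8], 0.77)]
shot_glass []
spoon [([332.2, 196.2, 16.9, 39.1], 0.73), ([195.2, 246.9, 25.6, 29.5], 0.53)]
0.7
```

```bash
python3 - <<'E'
import cv2,numpy as np
a=cv2.imread("pics/top0.png");b=cv2.imread("pics/side0.png")
cv2.imwrite("pics/t1.png",cv2.resize(a[80:330,120:400],None,fx=2.4,fy=2.4,interpolation=3))
cv2.imwrite("pics/s1.png",cv2.resize(b[110:310,160:380],None,fx=3,fy=3,interpolation=3))
E
```

```text
(no output)
```

View pics/t1.png

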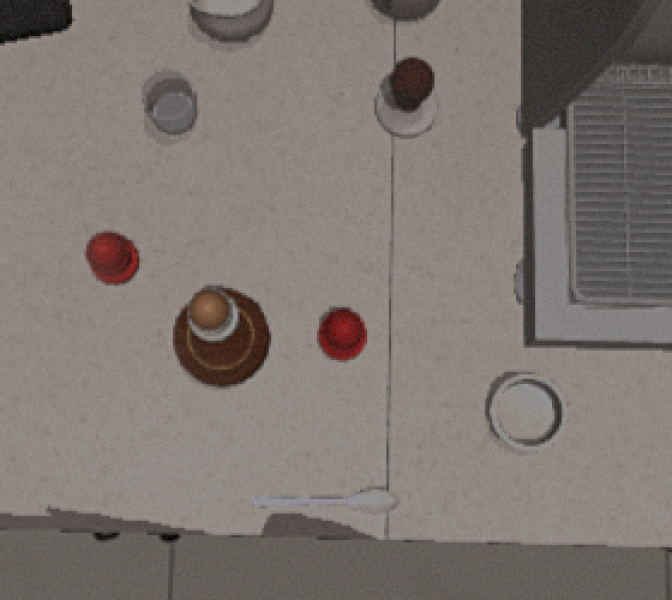

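View pics/s1.png

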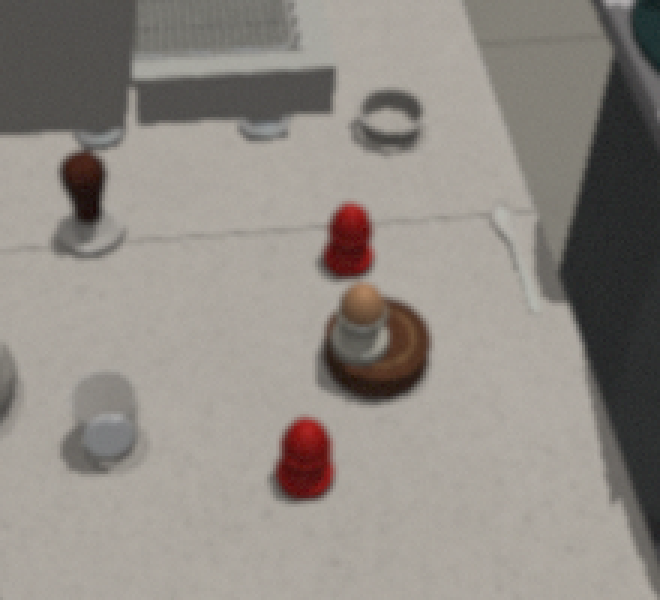

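The top view shows the brown egg cup at about px (208,210), toward the far-left side of the stand at (212,222). Red look-alikes are at (168,188) and (262,219). Next I'll fit silhouettes to get positions.

```bash
cat > h.py <<'E'
from rig import r,eyes,ticket,models
import cv2,numpy as np
from scipy.optimize import minimize
CUP=[(0,22),(12,22),(20,9),(34,19),(42,19),(48,17.5),(54,15),(60,11),(64,6),(66,1)]
ST=[(0,42),(30,42)]
def proj(n,P):
    c=eyes.calibration(n);K=np.array([[c["fx"],0,c["cx"]],[0,c["fy"],c["cy"]],[0,0,1.]])
    return cv2.projectPoints(np.asarray(P,float).reshape(-1,1,3),c["rvec"],c["tvec"],K,None)[0].reshape(-1,2)
S=4
def sil(n,prof,x,y,z0):
    m=np.zeros((384*S,512*S),np.uint8);t=np.linspace(0,2*np.pi,49)[:-1]
    R=[np.c_[x+rr*np.cos(t),y+rr*np.sin(t),np.full(48,z0+z)] for z,rr in prof]
    R=[proj(n,p) for p in R]
    for a,b in zip(R,R[1:]):
        h=cv2.convexHull(np.r_[a,b].astype(np.float32)); cv2.fillConvexPoly(m,np.round(((h+.5)*S-.5)*16).astype(np.int32),1,shift=4)
    return cv2.resize(m.astype(np.float32),(512,384),interpolation=cv2.INTER_AREA)
def onplane(n,px,z):
    f=lambda p:((proj(n,[[p[0],p[1],z]])[0]-px)**2).sum()
    return minimize(f,[680,100],method="Nelder-Mead",options=dict(xatol=.01,fatol=1e-6)).x
def fit(n,verbose=True):
    ms=models.outline_of(n,"stand")[0]["mask"]
    so=np.argwhere(ms).mean(0)[::-1]
    cs=[d for d in models.outline_of(n,"egg_cup")]
    mc=min(cs,key=lambda d:np.hypot(*(np.array(d["rect"][:2])-so)))["mask"]
    un=(ms|mc).astype(float)
    def nm(f,x0): return minimize(f,x0,method="Nelder-Mead",options=dict(xatol=.05,fatol=.01,initial_simplex=np.array(x0)+[[0,0],[6,0],[0,6]]))
    cc=np.argwhere(mc).mean(0)[::-1]
    c=nm(lambda p:abs(sil(n,CUP,*p,30)-mc).sum(),onplane(n,cc,58))
    sc=sil(n,CUP,*c.x,30)
    s=nm(lambda p:abs(np.maximum(sil(n,ST,*p,0),sc)-un).sum(),onplane(n,so,20))
    print(n,"cup",c.x.round(1),"err",round(c.fun,1),mc.sum(),"stand",s.x.round(1),round(s.fun,1),ms.sum(),"off",(c.x-s.x).round(1))
    return c.x,s.x
E
python3 - <<'E'
from h import *
for n in("top","side"):
    eyes.get_image(n);c,s=fit(n)
    for q in("egg_cup","stand"): print(q,[(onplane(n,d["centre"],30 if q=="egg_cup" else 0).round(1),round(d["conf"],2)) for d in models.tip_of(n,q)])
E
```

```text
top cup [484.9 374.6] err 49.9 349 stand [469.4 369.6] 80.4 914 off [15.4  4.9]
egg_cup [(array([487.2, 369.7]), 0.86), (array([466.6, 265.8]), 0.82), (array([526.9, 465.5]), 0.65)]
stand [(array([472.5, 367.7]), 0.88)]
side cup [485. 373.] err 73.5 367 stand [468.4 363.6] 143.2 601 off [16.6  9.4]
egg_cup [(array([482. , 369.1]), 0.63), (array([540.5, 482. ]), 0.58), (array([480.5, 303.7]), 0.56)]
stand [(array([461.4, 372. ]), 0.88)]
```

```bash
python3 - <<'E'
from h import *
o=r.get_obs();q=o["tcp_rot"]
from scipy.spatial.transform import Rotation as R
print(R.from_quat(np.r_[q[1:],q[0]]).as_matrix().round(3))
ims=[]
for n,c,s,b in(("top",(485,373),(469.3,368),(170,180,90,80)),("side",(485,373),(468.6,365),(235,180,90,80))):
    im=cv2.imread(f"pics/{n}0.png");x,y,w,h=b
    k=8;big=cv2.resize(im[y:y+h,x:x+w],None,fx=k,fy=k,interpolation=3);big=cv2.convertScaleAbs(big,alpha=1.6)
    t=np.linspace(0,2*np.pi,60)
    for z,rr,p,col in((30,22,c,(0,255,0)),(72,19,c,(255,255,0)),(30,42,s,(0,0,255)),(30,27.5,s,(255,0,255)),(0,42,s,(0,0,255))):
        P=proj(n,np.c_[p[0]+rr*np.cos(t),p[1]+rr*np.sin(t),t*0+z]); P=((P-[x,y]+.5)*k).astype(int)
        cv2.polylines(big,[P],True,col,1)
    cv2.imwrite(f"pics/ov_{n}.png",big[:600])
E
```

```text
[[ 0.     0.221  0.975]
 [-0.     0.975 -0.221]
 [-1.    -0.     0.   ]]
```

View pics/ov_top.png

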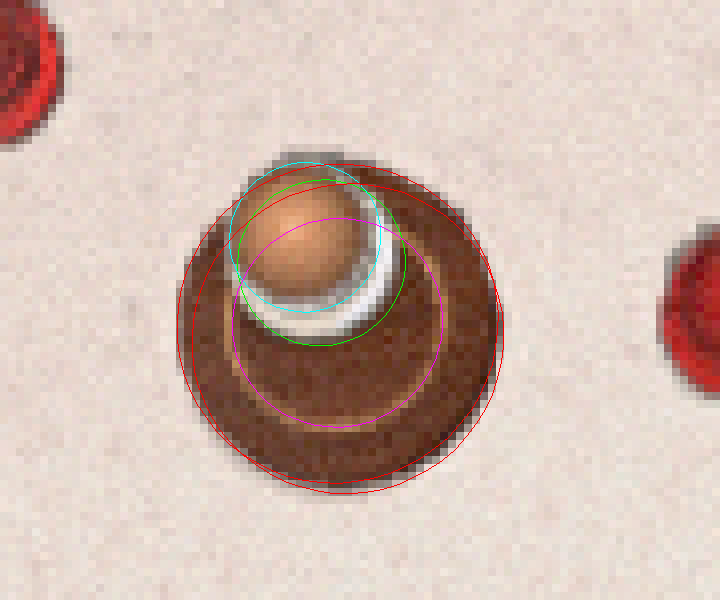

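View pics/ov_side.png

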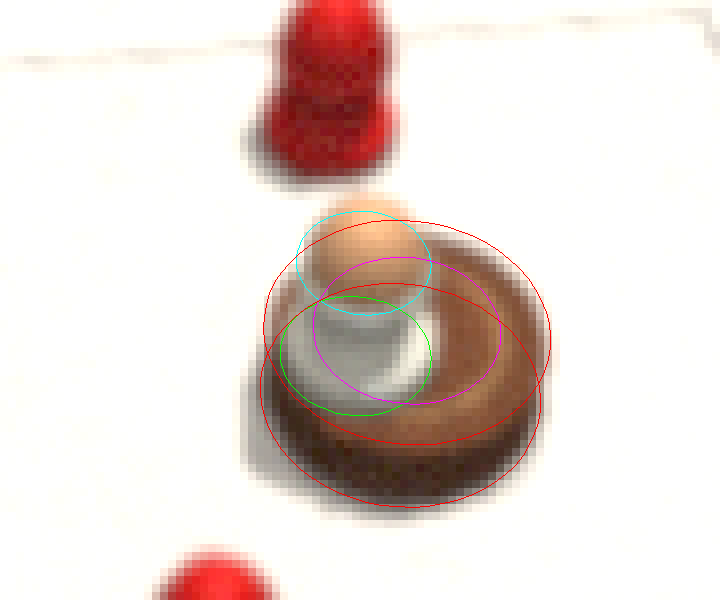

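```bash
python3 -m crank '[[176,[0,0,0],-6.74],[176,[0,0,0],-6.74],[176,[0,0,0],-6.74],[176,[0,0,0],-6.74],[176,[0,0,0],-6.74]]'
python3 -m crank '[[176,[0,-0.0339,0.0203],0],[176,[0,-0.0339,0.0203],0],[176,[0,-0.0339,0.0203],0],[176,[0,-0.0339,0.0203],0],[176,[0,-0.0339,0.0203],0],[176,[0,-0.0339,0.0203],0],[176,[0,-0.0339,0.0203],0],[176,[0,-0.0339,0.0203],0],[176,[0,-0.0339,0.0203],0],[176,[0,-0.0339,0.0203],0]]'
python3 - <<'E'
from h import *
o=r.get_obs();print(o["t"],o["position"],o["tcp_rot"],o["gripper_width"])
for p in((168.8,189),):print(onplane("top",np.array(p),20))
E
```

```text
t: 1.62
position: [154.7, 682.7, 213.9]
tcp_rot: [0.695, -0.13, 0.695, 0.13]
ft_force: [-0.5, 0.0, -0.2]
gripper_width: 60.6
t: 2.45
position: [466.8, 437.2, 214.2]
tcp_rot: [0.695, -0.128, 0.695, 0.129]
ft_force: [0.7, 0.1, -0.7]
gripper_width: 28.2
2.45 [466.76725147 437.21052065 214.16966233] [ 0.69545972 -0.12840427  0.69521477  0.12854783] 28.22862977492879
[534.44334317 464.0206109 ]
```

```bash
python3 -m crank '[[176,[0,-0.0339,0.0203],0],[176,[0,-0.0339,0.0203],0],[176,[0.03,0,0],0],[176,[0.03,0,0],0],[176,[0.03,0,0],0],[176,[0.01,0,0],0],[176,[0,0,0],0]]'
cat > look.py <<'E'
import sys
from h import *
t=sys.argv[1];bs=dict(top=(150,160,120,90),side=(220,170,120,90))
out=[]
for n in("top","side"):
    im=eyes.get_image(n)[:,:,::-1]; x,y,w,h=bs[n]
    out.append(cv2.convertScaleAbs(cv2.resize(im[y:y+h,x:x+w],None,fx=6,fy=6,interpolation=3),alpha=1.5))
    try: fit(n)
    except Exception as e: print(n,e)
cv2.imwrite(f"pics/top_{t}.png",out[0]);cv2.imwrite(f"pics/side_{t}.png",out[1])
o=r.get_obs();print(o["t"],o["position"].round(1),o["ft_force"].round(1),o["gripper_width"])
E
python3 look.py a
```

```text
t: 3.03
position: [526.3, 388.9, 111.5]
tcp_rot: [0.694, -0.129, 0.697, 0.128]
ft_force: [0.1, -0.2, -0.1]
gripper_width: 28.0
top list index out of range
side cup [484.1 371.2] err 136.7 303 stand [467.9 364. ] 199.7 620 off [16.2  7.1]
3.2833 [528.4 390.6 115.9] [-0.7  0.7  1.1] 28.105729459115224
```

View pics/top_a.png

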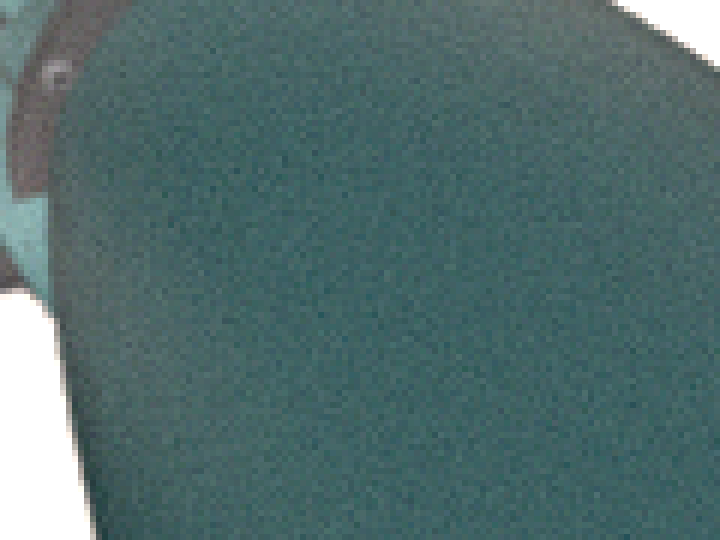

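View pics/side_a.png

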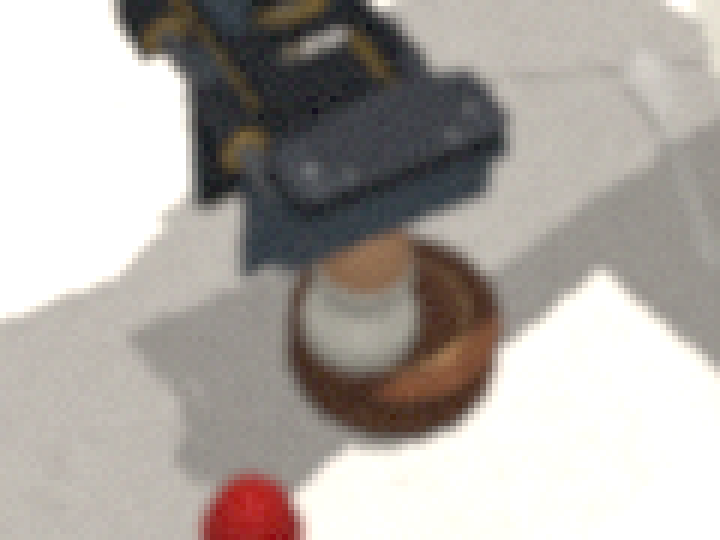

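The arm blocks the top camera. In the side view, the fingertips sit above and behind the egg at about (370,230), clear of the cup on its far side. I'll descend slowly in two stages.

```bash
python3 -m crank '[[176,[0.015,0,0],0],[176,[0.015,0,0],0],[176,[0.015,0,0],0],[176,[0.01,0,0],0],[176,[0,0,0],0],[176,[0,0,0],0]]'
python3 look.py b
```

```text
t: 3.78
position: [527.0, 389.4, 57.8]
tcp_rot: [0.695, -0.129, 0.696, 0.128]
ft_force: [0.0, 1.0, 0.6]
gripper_width: 28.1
top list index out of range
side cup [541.5 487.8] err 50.1 470 stand [468.5 364.1] 705.5 413 off [ 73.  123.7]
4.0333 [527.9 390.1  59.6] [ 0.8 -0.3  0.1] 28.184614162920784
```

View pics/side_b.png

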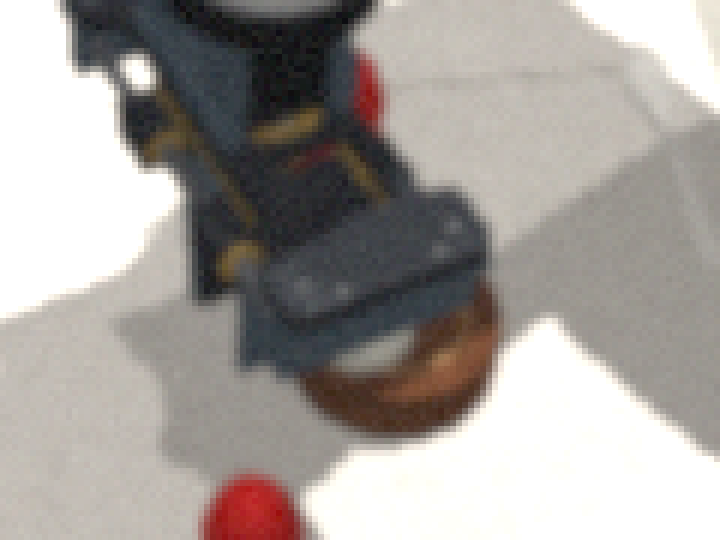

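```bash
python3 - <<'E'
from h import *
from scipy.spatial.transform import Rotation as R
o=r.get_obs();q=o["tcp_rot"];M=R.from_quat(np.r_[q[1:],q[0]]).as_matrix();print(M.round(3))
for n in("top","side"):
    c=eyes.calibration(n);print(n,-R.from_rotvec(c["rvec"]).as_matrix().T@c["tvec"])
x,y=220,170
im=cv2.imread("pics/side_b.png")
def P(L): return ((proj("side",[o["position"]+M@np.array(l) for l in L])-[x,y]+.5)*6).astype(int)
for sy in(1,-1):
    for a in(14,27.5):
        cv2.polylines(im,[P([(0,sy*a,-16),(0,sy*a,16),(-40,sy*a,16),(-40,sy*a,-16)])],True,(0,255,0) if sy>0 else (0,255,255),1)
t=np.linspace(0,6.3,60)
for rr,z,c in((22,30,(486,373)),(22,42,(486,373)),(42,30,(469.5,367))):
    cv2.polylines(im,[((proj("side",np.c_[c[0]+rr*np.cos(t),c[1]+rr*np.sin(t),t*0+z])-[x,y]+.5)*6).astype(int)],False,(255,0,255),1)
cv2.circle(im,tuple(P([(0,0,0)])[0].tolist()),4,(0,0,255),-1)
cv2.imwrite("pics/side_b2.png",im)
E
```

```text
[[ 0.001 -0.357  0.934]
 [ 0.001  0.934  0.357]
 [-1.     0.     0.001]]
top [340.62539931 272.39001458 992.23447397]
side [617.87532082 968.35380278 798.21832796]
```

View pics/side_b2.png

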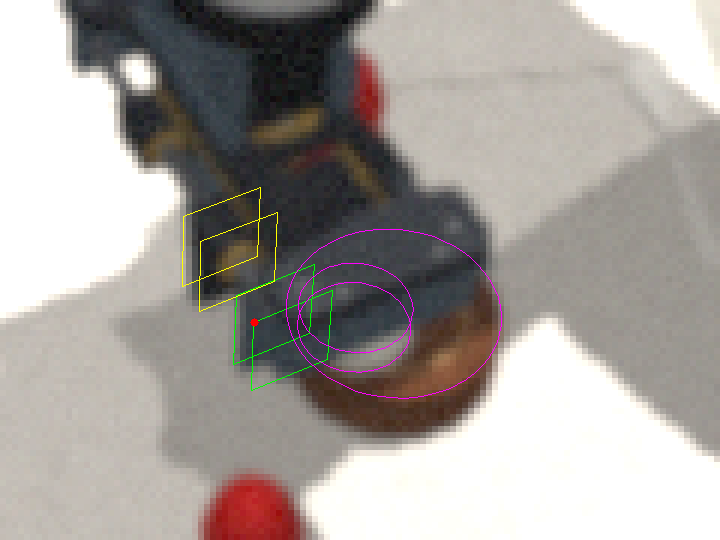

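```bash
cat > box.py <<'E'
import sys
from h import *
from scipy.spatial.transform import Rotation as R
o=r.get_obs();q=o["tcp_rot"];M=R.from_quat(np.r_[q[1:],q[0]]).as_matrix()
x,y=200,100
im=eyes.get_image("side")[:,:,::-1];im=cv2.convertScaleAbs(cv2.resize(im[y:y+150,x:x+200],None,fx=4,fy=4,interpolation=3),alpha=1.4)
def P(L): return ((proj("side",[o["position"]+M@np.array(l) for l in L])-[x,y]+.5)*4).astype(int)
w=o["gripper_width"]/2
for sy in(1,-1):
    for a in(w,w+13.5):
        cv2.polylines(im,[P([(0,sy*a,-16),(0,sy*a,16),(-60,sy*a,16),(-60,sy*a,-16)])],True,(0,255,0) if sy>0 else (0,255,255),1)
for h in(-79,-150):cv2.polylines(im,[P([(h,89,-38),(h,89,38),(h,-89,38),(h,-89,-38)])],True,(0,0,255),1)
cv2.imwrite(sys.argv[1],im)
E
python3 box.py pics/bx1.png
```

```text
(no output)
```

View pics/bx1.png

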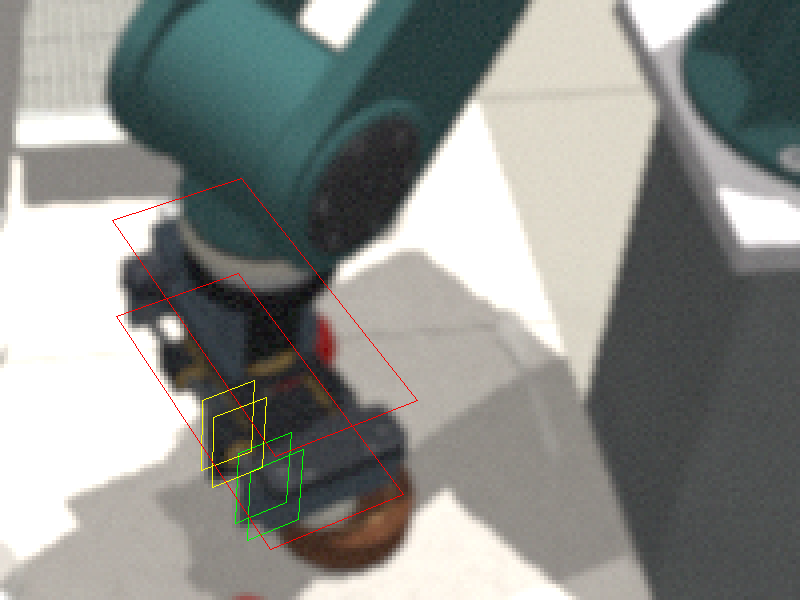

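The large block in the side view is the end of the gripper body, at the predicted pose, so the fingers are where I expected. I'll descend to about 7 mm above the stand top and check the force.

```bash
python3 -m crank '[[176,[0.008,0,0],0],[176,[0.008,0,0],0],[176,[0.006,0,0],0],[176,[0,0,0],0],[176,[0,0,0],0],[176,[0,0,0],0]]'
python3 -m crank '[[176,[0,0,-0.003],0],[176,[0,0,-0.003],0],[176,[0,0,-0.002],0],[176,[0,0,-0.0015],0],[176,[0,0,-0.0015],0],[176,[0,0,-0.0015],0],[176,[0,0,-0.0015],0],[176,[0,0,-0.0015],0],[176,[0,0,-0.0015],0],[176,[0,0,-0.0015],0],[176,[0,0,-0.0015],0],[176,[0,0,0],0]]'
```

```text
t: 4.58
position: [527.5, 389.8, 36.8]
tcp_rot: [0.695, -0.129, 0.695, 0.128]
ft_force: [0.7, -0.3, 0.9]
gripper_width: 28.3
t: 5.58
position: [508.6, 382.6, 36.9]
tcp_rot: [0.695, -0.128, 0.695, 0.128]
ft_force: [0.5, 0.6, 0.3]
gripper_width: 28.2
```

```bash
python3 look.py c
```

```text
top list index out of range
side cup [540.9 487. ] err 66.4 442 stand [468.5 368.1] 780.6 363 off [ 72.4 118.9]
5.8333 [508.8 382.6  36.9] [ 0.1 -0.6 -0.2] 28.26338861749309
```

View pics/side_c.png

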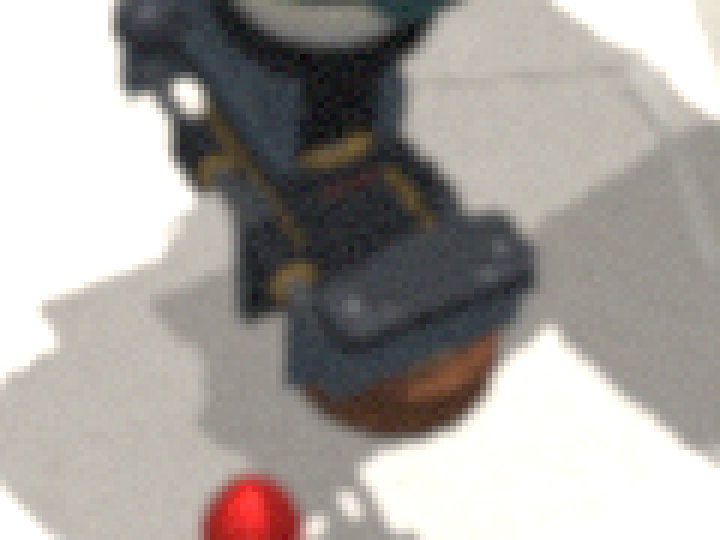

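The side view shows the stand undisturbed, with the cup hidden by the gripper. I'll push about 7 mm more, then back off and look.

```bash
python3 -m crank '[[176,[0,0,-0.0015],0],[176,[0,0,-0.0015],0],[176,[0,0,-0.0015],0],[176,[0,0,-0.0015],0],[176,[0,0,-0.001],0],[176,[0,0,0],0],[176,[0,0,0],0]]'
python3 -m crank '[[176,[0,0,0.003],0],[176,[0,0,0.008],0],[176,[0,0,0.012],0],[176,[0,0,0.012],0],[176,[-0.02,0,0],0],[176,[-0.03,0,0],0],[176,[-0.03,0,0],0],[176,[-0.03,0,0],0],[176,[-0.03,0,0],0]]'
python3 -m crank '[[176,[0,0.04,0],0],[176,[0,0.04,0],0],[176,[0,0.04,0],0],[176,[0,0.04,0],0],[176,[0,0.04,0],0],[176,[0,0.04,0],0],[176,[0,0.04,0],0],[176,[0,0,0],0]]'
python3 look.py d
```

```text
t: 6.42
position: [502.2, 380.1, 36.9]
tcp_rot: [0.695, -0.129, 0.695, 0.128]
ft_force: [1.2, 0.8, -0.4]
gripper_width: 28.3
t: 7.17
position: [536.1, 393.0, 178.6]
tcp_rot: [0.695, -0.128, 0.695, 0.128]
ft_force: [0.6, -0.2, -0.0]
gripper_width: 28.2
t: 7.83
position: [432.9, 660.4, 177.1]
tcp_rot: [0.695, -0.129, 0.695, 0.13]
ft_force: [0.3, 0.0, -0.6]
gripper_width: 28.1
top cup [471.2 367.8] err 31.9 428 stand [469.6 368.7] 66.0 907 off [ 1.7 -0.8]
side cup [471.4 365.2] err 47.4 393 stand [468.4 363.4] 142.4 614 off [3.  1.9]
8.1333 [435.9 653.3 176.9] [-0.5 -0.2 -0.2] 28.06738155350391
```

View pics/side_d.png

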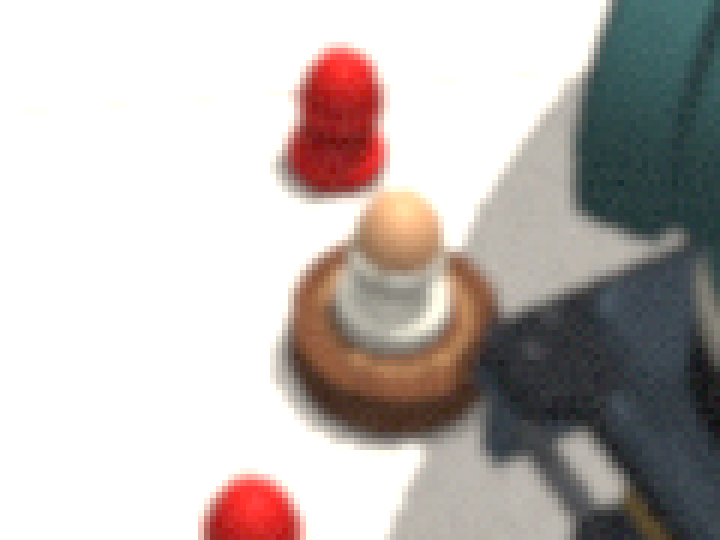

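View pics/top_d.png

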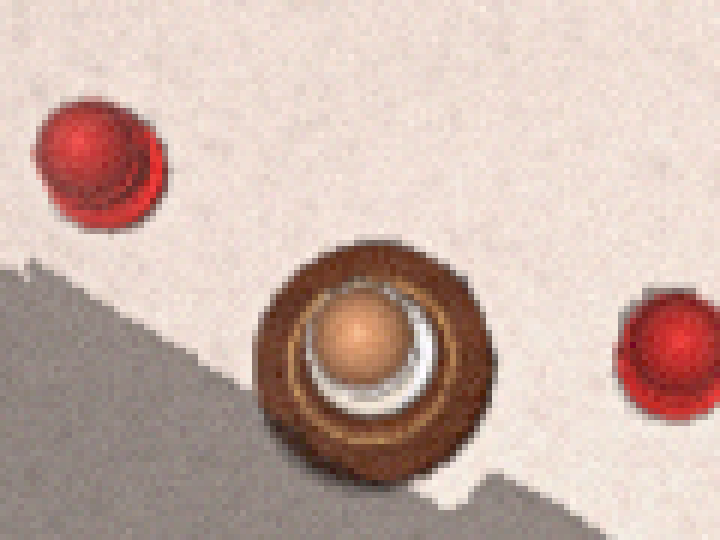

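```bash
python3 - <<'E'
from h import *
import glob
for n,b in(("top",(185,195,50,50)),("side",(262,198,48,48))):
    im=eyes.get_image(n)[:,:,::-1];x,y,w,h=b
    k=12;big=cv2.convertScaleAbs(cv2.resize(im[y:y+h,x:x+w],None,fx=k,fy=k,interpolation=2),alpha=1.4)
    t=np.linspace(0,6.3,80)
    for z,rr,p,col in((30,22,(471,367.5) if n=="top" else (471,365.5),(0,255,0)),(30,27.5,(469.5,368) if n=="top" else (468.5,364.5),(255,0,255)),(30,42,(469.5,368) if n=="top" else (468.5,364.5),(0,0,255))):
        P=((proj(n,np.c_[p[0]+rr*np.cos(t),p[1]+rr*np.sin(t),t*0+z])-[x,y]+.5)*k).astype(int)
        cv2.polylines(big,[P],False,col,1)
    cv2.imwrite(f"pics/z_{n}.png",big)
E
```

```text
(no output)
```

View pics/z_top.png

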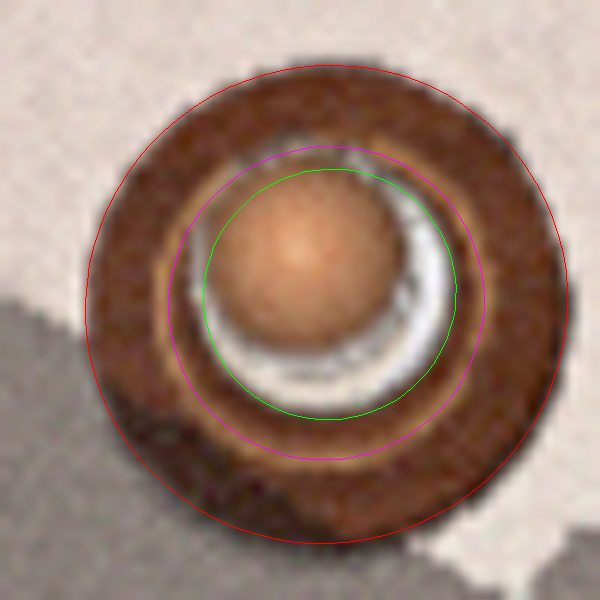

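View pics/z_side.png

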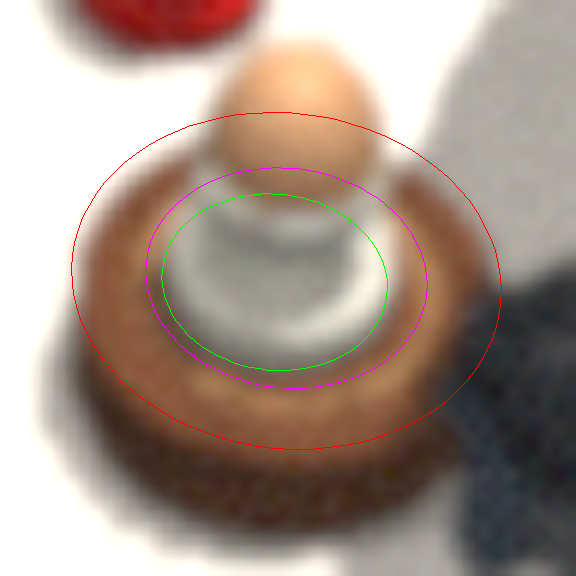

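```bash
python3 - <<'E'
from h import *
from scipy.ndimage import map_coordinates
from scipy.optimize import least_squares
def inv(n,px):
    c=eyes.calibration(n);Rm=cv2.Rodrigues(c["rvec"])[0];C=-Rm.T@c["tvec"]
    d=Rm.T@np.array([(px[0]-c["cx"])/c["fx"],(px[1]-c["cy"])/c["fy"],1]);return (C+d*(30-C[2])/d[2])[:2]
for n,c0 in(("top",np.array([470,368.])),("side",np.array([469.,365]))):
    im=np.mean([eyes.get_image(n).astype(float) for _ in range(4)],0)
    cam=-cv2.Rodrigues(eyes.calibration(n)["rvec"])[0].T@eyes.calibration(n)["tvec"]
    a0=np.arctan2(*(cam[:2]-c0)[::-1])
    rr=np.arange(12,46,.25);F=[];G=[];O=[]
    for da in np.radians(np.arange(-110,111,5)):
        a=a0+da;u=np.array([np.cos(a),np.sin(a)])
        px=proj(n,np.c_[c0+rr[:,None]*u,np.full(len(rr),30)])
        v=np.array([map_coordinates(im[:,:,k],px[:,::-1].T,order=1) for k in range(3)])
        b=v[2]; # blue: white high, brown/ring low
        m=(rr>16)&(rr<28); g=np.gradient(b)
        i=np.where(m)[0][np.argmin(g[m])]
        if abs(da)<np.radians(60) and -g[i]>3: F.append(c0+rr[i]*u)
        s=v[0]-np.interp(rr,[25,35],[np.interp(25,rr,v[0]),np.interp(35,rr,v[0])])
        m=(rr>25)&(rr<34); w=np.clip(s[m],0,None)
        if abs(da)<np.radians(85): G.append(c0+u*rr[m][np.argmax(v[0][m])])
    def circ(P,r0=None):
        P=np.array(P)
        if r0: return least_squares(lambda p:np.hypot(*(P-p).T)-r0,c0,loss="soft_l1").x.round(2),len(P)
        q=least_squares(lambda p:np.hypot(*(P-p[:2]).T)-p[2],[*c0,29],loss="soft_l1");return q.x.round(2),len(P)
    print(n,"foot r22",circ(F,22),"free",circ(F),"ring free",circ(G),"r29",circ(G,29))
E
```

```text
top foot r22 (array([472.7 , 369.01]), 23) free (array([472.34, 368.74,  21.6 ]), 23) ring free (array([469.88, 368.66,  28.14]), 33) r29 (array([470.72, 369.31]), 33)
side foot r22 (array([476.84, 369.8 ]), 2) free (array([478.85, 368.78,  24.25]), 2) ring free (array([471.11, 364.57,  31.07]), 33) r29 (array([471.36, 367.12]), 33)
```

The direct circle fit in the top view puts the foot inside the ring, about 2.4 mm off centre toward +x. The side fit found too few edge points to use. I'll give it one more nudge of about 2 mm by the same route.

```bash
python3 -m crank '[[176,[0,-0.04,0],0],[176,[0,-0.04,0],0],[176,[0,-0.04,0],0],[176,[0,-0.04,0],0],[176,[0,-0.04,0],0],[176,[0,-0.04,0],0],[176,[0,-0.04,0],0],[176,[0,0,0],0],[176,[0,0,0],0],[176,[0,0,0],0]]'; python3 -c "
from rig import r;print(r.get_obs()['position'])"
```

```text
t: 9.47
position: [535.1, 393.0, 177.1]
tcp_rot: [0.695, -0.128, 0.695, 0.128]
ft_force: [-0.8, 0.4, 1.0]
gripper_width: 28.1
[535.13627191 392.965318   177.13373182]
```

```bash
python3 -m crank '[[176,[0.03,0,0],0],[176,[0.03,0,0],0],[176,[0.03,0,0],0],[176,[0.02,0,0],0],[176,[0.015,0,0],0],[176,[0.01,0,0],0],[176,[0.005,0,0],0],[176,[0,0,0],0],[176,[0,0,0],0],[176,[0,0,0],0]]'
python3 -m crank '[[176,[0,0,-0.008],0],[176,[0,0,-0.008],0],[176,[0,0,-0.008],0],[176,[0,0,-0.005],0],[176,[0,0,-0.003],0],[176,[0,0,0],0],[176,[0,0,0],0]]'
```

```text
t: 10.3
position: [535.7, 393.2, 38.2]
tcp_rot: [0.696, -0.128, 0.695, 0.129]
ft_force: [0.4, 0.1, 0.2]
gripper_width: 28.1
t: 10.88
position: [505.1, 381.3, 37.1]
tcp_rot: [0.695, -0.129, 0.695, 0.129]
ft_force: [1.0, 0.7, -0.2]
gripper_width: 28.0
```

```bash
python3 -m crank '[[176,[0,0,-0.0013],0],[176,[0,0,-0.0013],0],[176,[0,0,-0.0013],0],[176,[0,0,-0.0013],0],[176,[0,0,0],0],[176,[0,0,0],0]]'
python3 -m crank '[[176,[0,0,0.003],0],[176,[0,0,0.008],0],[176,[0,0,0.012],0],[176,[0,0,0.012],0],[176,[-0.02,0,0],0],[176,[-0.03,0,0],0],[176,[-0.03,0,0],0],[176,[-0.03,0,0],0],[176,[-0.03,0,0],0]]'
python3 -m crank '[[176,[0,0.04,0],0],[176,[0,0.04,0],0],[176,[0,0.04,0],0],[176,[0,0.04,0],0],[176,[0,0.04,0],0],[176,[0,0.04,0],0],[176,[0,0.04,0],0],[176,[0,0.04,0],0],[176,[0,0.04,0],0],[176,[0,0,0],0],[176,[0,0,0],0]]'
python3 look.py e
python3 - <<'E'
from h import *
for n in("top","side"):
    im=eyes.get_image(n);cv2.imwrite(f"pics/{n}_full.png",im[:,:,::-1])
    for q in("filter_basket","tamper","shot_glass","spoon"):
        print(n,q,[(d["rect"],round(d["conf"],2)) for d in models.look_for(n,q)][:1])
from scipy.ndimage import map_coordinates
from scipy.optimize import least_squares
n="top";c0=np.array([470,368.]);im=eyes.get_image(n).astype(float)
rr=np.arange(12,46,.25);F=[];G=[]
for d in range(-110,111,5):
    a=np.radians(d)+np.arctan2(-96,-130);u=np.array([np.cos(a),np.sin(a)])
    px=proj(n,np.c_[c0+rr[:,None]*u,np.full(len(rr),30)])
    v=[map_coordinates(im[:,:,k],px[:,::-1].T,order=1) for k in range(3)]
    g=np.gradient(v[2]);m=np.where((rr>16)&(rr<28))[0];i=m[np.argmin(g[m])]
    if abs(d)<60:F.append(c0+rr[i]*u)
    m=np.where((rr>25)&(rr<34))[0]
    if abs(d)<85:G.append(c0+rr[m][np.argmax(v[0][m])]*u)
for P,r0 in((F,22),(G,28.5)):
    P=np.array(P);print(least_squares(lambda p:np.hypot(*(P-p).T)-r0,c0,loss="soft_l1").x.round(2))
E
```

```text
t: 11.38
position: [500.2, 379.4, 36.9]
tcp_rot: [0.695, -0.128, 0.695, 0.128]
ft_force: [0.0, 0.4, -0.4]
gripper_width: 28.3
t: 12.13
position: [534.0, 392.2, 178.6]
tcp_rot: [0.695, -0.128, 0.695, 0.128]
ft_force: [-0.4, -0.1, -0.6]
gripper_width: 28.2
t: 13.05
position: [403.8, 730.2, 176.4]
tcp_rot: [0.695, -0.129, 0.695, 0.129]
ft_force: [0.4, 0.2, -0.5]
gripper_width: 28.5
top cup [469.3 368.1] err 35.2 362 stand [468.4 369.3] 74.9 912 off [ 0.9 -1.2]
side cup [468.8 364.4] err 30.9 413 stand [468.6 364.6] 85.5 692 off [ 0.2 -0.3]
13.35 [405.3 727.3 177.1] [-0.4 -0.2 -0.2] 28.415395685223874
top filter_basket [([338.9, 252.4, 34.3, 30.5], 0.64)]
top tamper [([290.9, 122.8, 22.0, 34.9], 0.71)]
top shot_glass [([191.6, 123.7, 27.2, 26.8], 0.75)]
top spoon [([252.9, 289.3, 61.9, 9.8], 0.58)]
side filter_basket [([288.9, 146.1, 21.8, 18.1], 0.71)]
side tamper [([191.3, 176.8, 26.5, 38.7], 0.81)]
side shot_glass [([196.7, 248.8, 27.4, 35.1], 0.88)]
side spoon [([332.3, 195.6, 13.8, 39.1], 0.66)]
[470.55 368.73]
[470.26 368.92]
```

View pics/top_full.png

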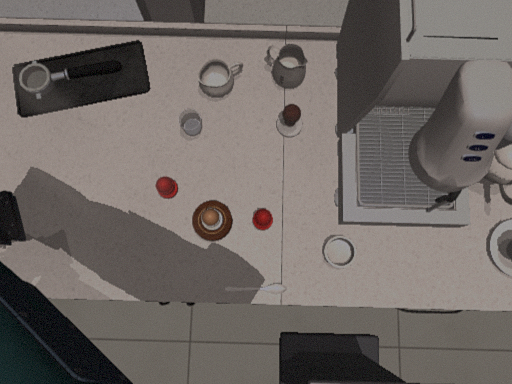

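View pics/side_e.png

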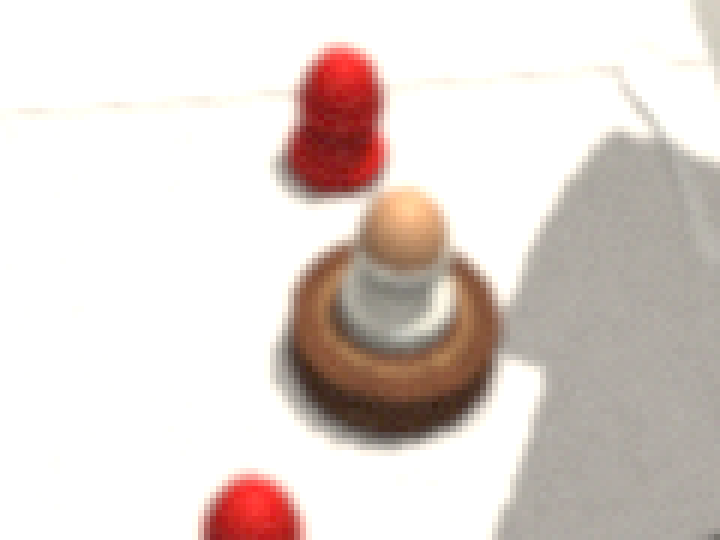

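View pics/top_e.png

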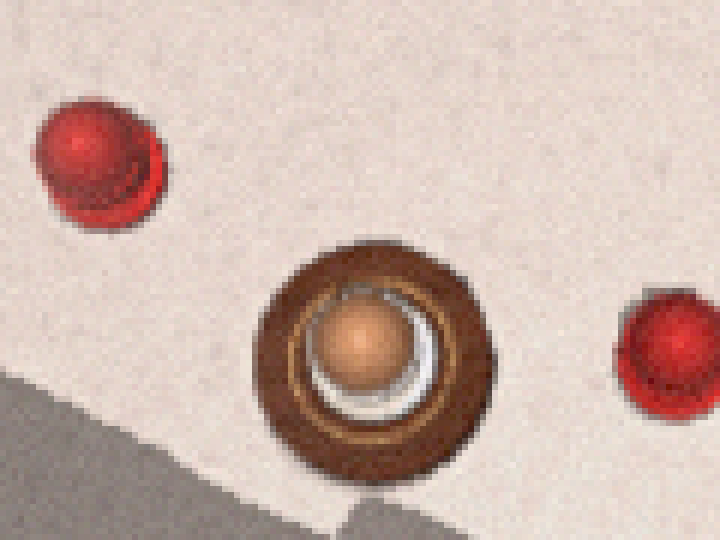

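The egg cup stands upright and centred in the ring, at about (212,218) in the top view. Everything else is where it was and the arm is clear, so I'm handing in.

```bash
python3 -c "
from rig import ticket;print(ticket.finish_job())"
```

```text
the job is handed in; nothing more can be done
None
```

The egg cup now stands upright in the middle of the stand, with its foot inside the inlaid ring. I nudged it low on its foot with the two fingertips, held at a fixed 28 mm opening. It took two passes, about 16 mm and then 2 mm, and I handed in at about 13.5 s.

**Centring:** in the last top view, circle fits put the foot about 0.3 mm from the ring's centre. Silhouette fits of cup against stand gave about 1.5 mm (top) and 0.4 mm (side), all well inside the 5.5 mm margin.

**Other things:** the stand, filter basket, tamper, spoon and red cups show no movement in the pictures. The shot glass's detection in the top view shifted 2 px, about what the detector scatters. The force readings at the end of each move stayed near 1 N.

**Checks that failed or disagreed:**
- The arm blocked the top camera during the pushes, and the gripper hid the cup from the side camera. I could only check the cup after backing off.
- After the first pass the fits disagreed by 1–2 mm. The circle fit in the side view had too few edge points, so I relied on the top view for the second nudge.

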